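Roll down a veneer strip at the carver's bench

TASK

The dark walnut veneer strip still stands up off its plywood board at its free end. Take the roller from its wooden rest and roll the dark strip down, upright and with firm, steady pressure but never bottoming the roller's spring hard: set the drum on the strip right at the red stop, square and centred across it, and roll to the free end so that the whole strip lies flat. Then hang the roller back in its rest as it was and let go.

Things in the scene. Friction and masses are not known exactly. Their poses are not given: they have to be found in the camera images.
- roller: hand roller, 0.45 kg. Origin: drum's lowest point. Up z from it: black drum (44 mm dia., 50 wide, axle along y, free-turning; rolls along x), crossbar 66-74 mm (124 along y, 50 along x), square blue handle 30 x 30 at 74-144 mm: grip from above at 112. The drum is sprung: pushed up towards the handle it gives 15 mm: 4 N to start plus 0.8 N per mm (10 N at 8 mm), then hard.
- panel: fixed plywood board 220 (x) x 90 (y) x 18 mm, lying flat; origin: centre of underside. On its centre line the dark walnut strip, 30 mm wide, 4 thick, from x = -90 mm (red stop bar, 10 x 50 mm, centred at x = -96, top level with the strip) to its free end at x = +90. Flat strip's top: 22 mm above the origin. A similar board with a pale strip is not to be used.
- strip (a joint): lift of the dark strip off its board, rad, turning about its underside's edge at the red stop; 0 is flat, 0.05 has the free end 9 mm up. Stiff, stays where it is pushed: 0.9 N m moves it (5 N at the free end, 10 N at the middle).
- rest: fixed wooden rest; origin: centre of underside. Base 80 (x) x 122 (y) x 10 mm, two cheeks along x at its y sides, 85 high, 20 thick, 82 apart inside. The roller's crossbar lies across both cheek tops and its drum (64 mm wide with axle ends) hangs between: roller origin 19 mm above the rest's, axle along the rest's y, either way round.
Mind the look-alikes: they are no part of the job. There is more than one size of the roller; the job needs the smaller.

How it is judged (in metres and radians):
On the way, in this order (a step that is already met when the one before it is completed fails the run):
1. roller upright, centred on the dark strip within 16 mm sideways and 15 degrees, pressing with more than 6 N, within the first 35 mm of the strip, at the red stop (x of roller in the frame of panel between -0.105 and -0.055 m and y of roller in the frame of panel between -0.016 and 0.016 m and angle between the y axis of roller and the y axis of panel, either way round below 0.26 rad and angle between roller's own z axis and vertical below 0.26 rad and contact force between roller and panel above 6 N), for 0.1 s.
2. roller upright, centred on the dark strip within 16 mm sideways and 15 degrees, pressing with more than 6 N, rolling over the strip 5 to 45 mm before its middle (x of roller in the frame of panel between -0.045 and -0.005 m and y of roller in the frame of panel between -0.016 and 0.016 m and angle between the y axis of roller and the y axis of panel, either way round below 0.26 rad and angle between roller's own z axis and vertical below 0.26 rad and contact force between roller and panel above 6 N), for 0.1 s.
3. roller upright, centred on the dark strip within 16 mm sideways and 15 degrees, pressing with more than 6 N, rolling over the strip 5 to 45 mm past its middle (x of roller in the frame of panel between 0.005 and 0.045 m and y of roller in the frame of panel between -0.016 and 0.016 m and angle between the y axis of roller and the y axis of panel, either way round below 0.26 rad and angle between roller's own z axis and vertical below 0.26 rad and contact force between roller and panel above 6 N), for 0.1 s.
4. roller upright, centred on the dark strip within 16 mm sideways and 15 degrees, pressing with more than 6 N, over the last 35 mm of the strip, at its free end (x of roller in the frame of panel between 0.055 and 0.105 m and y of roller in the frame of panel between -0.016 and 0.016 m and angle between the y axis of roller and the y axis of panel, either way round below 0.26 rad and angle between roller's own z axis and vertical below 0.26 rad and contact force between roller and panel above 6 N), for 0.1 s.
At the end, for the whole second after the job is handed in: the dark strip lies flat (lift below 0.012 rad, about 2 mm at its free end) and the roller hangs still and upright (within 8 degrees) in its rest, crossbar on both cheeks (origin 13 to 25 mm above the rest's, within 30 mm of it along x and 20 mm along y), released (value of joint strip below 0.012 rad and z of roller in the frame of rest between 0.013 and 0.025 m and x of roller in the frame of rest between -0.03 and 0.03 m and y of roller in the frame of rest between -0.02 and 0.02 m and angle between roller's own z axis and vertical below 0.15 rad and linear speed of roller below 0.02 m/s); the robot touches nothing.
It fails at once if the roller is pressed on the board with more than 30 N (contact force between roller and panel above 30 N).
It also fails if it takes over 48 s, if anything falls off the work surface, if the arm or the gripper's body presses on something with over 40 N, if the wrist force passes 120 N, or if a joint passes its speed limit or range.

ROBOT

A 6-joint arm with a two-finger parallel gripper is mounted at the origin on the work surface. World frame = base frame: x ahead of the robot, y to its left, z up, the work surface at z = 0. Lengths are in mm, angles in rad, forces in N, time in s.
With the tool pointing down it reaches from about 350 to 975 mm from the base axis. Payload 7.1 kg.
Tool frame: the origin (TCP) lies at the centre of the arm's flange, where the gripper is bolted on; the fingertips stand 182 mm ahead of it and the grasp point (between the pads) lies 163 mm ahead of it; z points along the fingers, y is the line along which they close (so a half turn about z gives the same grasp; the last joint's range is limited). The gripper opens to 88 mm and grips with 3 to 60 N. Pads are 20 mm wide; open, the fingers measure 115 mm over their backs; the gripper's body (75 mm by 178 mm) begins 61 mm behind the grasp point.
Start: joints at [-1.274, 0.423, 1.63, -0, 1.089, -0.019], TCP at [194.129, -594.071, 404.675] pointing down, gripper open.
Joint ranges: [-3, 3], [-0.9, 2.11], [0.09, 2.58], [-1.31, 4.45], [0.11, 2.69], [-2.54, 2.54]. Speed limits (rad/s): [2.39, 2.39, 3.01, 3.14, 3.14, 3.14].

INTERFACE

Orientations are given as a rotation vector (axis times angle).
In Python, from workcell import readout, get_image, ctrl gives the robot as it stands.
- The arm moves only by the tool step_arm, never from a script. Its argument "targets" is a list that holds one entry, the list of rows, each a list of 7 numbers: the shift along the world's x, y, z as a fraction of full scale, then the turn, a rotation vector about the world's x, y, z as a fraction of full scale, then the opening, from 0 (shut) to 1 (fully open). In form: [[[dx, dy, dz, wx, wy, wz, claw], ...]]. A call has exactly 5 rows; each row shifts and turns the commanded pose from where the row before left it; what a row does not reach is not made up. Full scale, the value 1, is 0.05 m for a shift and 4 degrees for a turn. A row lasts 1/8 s, in which the tool goes at most 62.5 mm and 10.7 degrees, less where a joint would pass 70% of its speed; a pose out of reach is approached as far as the arm can. A call with a number of a shift or a turn outside -1 to 1 is refused whole. A call with a gripper value outside its range is refused whole. The fingers move at their own pace and stop on an object; the grip force is fixed at half the most. Time passes only in rows, so rows that do not move let the fingers close, or fill a call up. It gives the time, the measured TCP pose, the force, the opening and the grip force at its end, in the units of the state.
- readout.get_obs(): the state, without advancing time (a new reading comes with each control period).
- get_image(name): name is "scene" or "side" or "wrist"; returns a dict with "pixels" (420x560x3 uint8, red, green, blue), "intrinsics" (3x3 intrinsics, pixels), "extrinsics" (4x4, takes a point from world to camera coordinates). Camera axes: x right, y down, z forward; pixel columns grow to the right and rows downward; lengths in mm; the calibration is good to about 2 mm. A picture is of the moment at which its call begins. There is no depth.
- ctrl.close_job(): hands the job in; it is judged then, once.
The state is a dict: "t": time; "qpos": joint angles; "qvel": joint speeds; "joint_torque": joint torques, N m; "ee_pos": TCP position; "orientation": TCP orientation; "ft_force": force on the tool from outside, world axes, zero at the start; "moment": the same for the moment, N m; "width": finger opening in mm; "grasp_force": force on a finger pad.
Only numpy, scipy, OpenCV 4.12 (cv2) and the standard library are available. Lean on these libraries where they do the work, as an engineer would, in place of code of your own. Each camera call takes 0.05 s, during which the arm holds its last target. There are 200 camera calls.

## Working session

There is one attempt and no reset: what is moved stays moved. The work goes in short steps, Python scripts to look and compute and a tool call to move; the robot and the scene stay as the last step left them, time stands still between calls to the robot, and variables do not carry over. Pictures are saved under pics/ and viewed, at most 10 in all, crops included, and the job is handed in when it is done.

Besides the shell and the picture viewer there is one more tool, called after "Call:" as a command line: name --argument value ..., lists and objects as JSON in quotes. step_arm: Moves the arm, as the interface text tells. Shift numbers are shares of 0.05 m and turn numbers shares of 4 degrees, none past 1 either way. Its arguments: {"type":"object","properties":{"targets":{"type":"array"}},"required":["targets"]}

```bash
mkdir -p pics; cat > h.py <<'E'
import numpy as np, cv2, pickle
from workcell import readout, get_image, ctrl
def snap(n,f):
    d=get_image(n); cv2.imwrite(f'pics/{f}.png',d['pixels'][:,:,::-1]); pickle.dump(d,open(f'pics/{f}.pkl','wb')); return d
def load(f): return pickle.load(open(f'pics/{f}.pkl','rb'))
def ray(d,u,v,z):
    K=np.array(d['intrinsics']);E=np.array(d['extrinsics']);R=E[:3,:3];c=-R.T@E[:3,3]
    r=R.T@np.linalg.inv(K)@[u,v,1]; return c+r*(z-c[2])/r[2]
def proj(d,p):
    K=np.array(d['intrinsics']);E=np.array(d['extrinsics']);q=K@(E[:3,:3]@np.array(p)+E[:3,3]); return q[:2]/q[2]
E
python3 - <<'E'
from h import *
a=snap('scene','s0');b=snap('side','d0')
for d in (a,b):
    E=np.array(d['extrinsics']);print((-E[:3,:3].T@E[:3,3]).round(),E[2,:3].round(2))
o=readout.get_obs();print(o)
E
```

```text
[821. 457. 575.] [-0.46 -0.59 -0.66]
[380. 506. 613.] [ 0.1  -0.67 -0.74]
{'t': 0.1, 'qpos': array([-1.27399554e+00,  4.23742126e-01,  1.63059779e+00,  9.89353488e-06,
        1.08863762e+00, -1.89796820e-02]), 'qvel': array([ 0.00136612, -0.00084776, -0.00187362,  0.00132207, -0.00221893,
        0.00106736]), 'joint_torque': array([ 2.46844511e-04, -5.45614779e+01, -2.74324501e+01,  6.45519909e-02,
        1.88148947e-02, -3.54563849e-05]), 'ee_pos': array([ 194.06212376, -593.84059971,  403.99939393]), 'orientation': array([-3.10116048e+00, -4.93745464e-01,  2.87453505e-04]), 'ft_force': array([ 0.13499159, -0.13046085,  0.19431026]), 'moment': array([-0.02095286, -0.01528131,  0.03255835]), 'grasp_force': 0.0, 'width': 87.71205062228994}
```

View pics/s0.png

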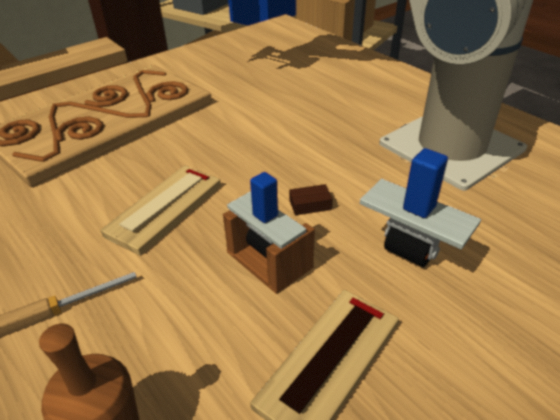

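View pics/d0.png

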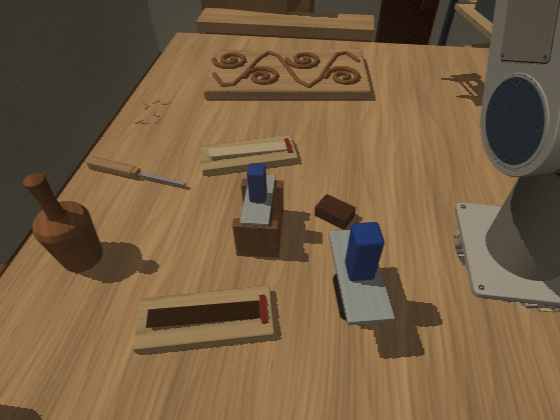

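The scene picture shows two rollers. The one in the rest has its handle at (264,197). A larger one stands free at (425,185). There are also two boards, dark at (330,360) and pale at (165,205). I choose the smaller roller in the rest and the dark board, and check both in one close crop.

```bash
python3 - <<'E'
import cv2,numpy as np
s=cv2.imread('pics/s0.png');d=cv2.imread('pics/d0.png')
c=lambda i,x,y,w,h:cv2.resize(i[y:y+h,x:x+w],(400,300),interpolation=cv2.INTER_CUBIC)
o=np.vstack([np.hstack([c(s,210,170,160,120),c(d,190,155,160,120)]),np.hstack([c(s,240,286,176,132),c(d,125,270,160,120)])])
cv2.imwrite('pics/c0.png',o)
E
```

```text
(no output)
```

View pics/c0.png

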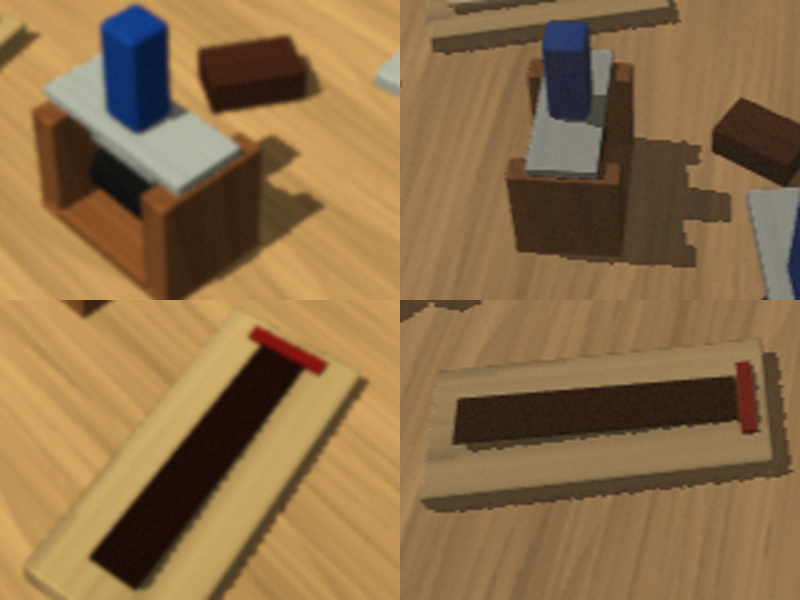

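The crop confirms it. The crossbar of the small roller lies across the cheeks with its drum hanging between them, and the dark strip's red stop is at the robot end.

```bash
python3 - <<'E'
from h import *
s=load('s0');d=load('d0')
S1=lambda x,y:(210+x/2.5,170+y/2.5); D1=lambda x,y:(190+(x-400)/2.5,155+y/2.5)
S2=lambda x,y:(240+x*.44,286+(y-300)*.44); D2=lambda x,y:(125+(x-400)/2.5,270+(y-300)/2.5)
def P(t,c,f,pts,z):
    q=[ray(c,*f(*p),z)[:2] for p in pts]; print(t,np.round(q).tolist()); return q
P('handle s',s,S1,[(102,20),(135,38),(167,20),(135,5)],163)
P('handle d',d,D1,[(545,22),(587,24),(591,42),(545,40)],163)
P('bar s',s,S1,[(43,90),(178,188),(243,150)],93)
P('bar d',d,D1,[(526,173),(600,175),(612,52)],93)
P('red s',s,S2,[(258,327),(327,365),(320,374),(250,338)],22)
P('red d',d,D2,[(737,363),(752,362),(757,432),(743,433)],22)
P('board s',s,S2,[(240,310),(366,376),(25,575)],18)
P('board d',d,D2,[(423,500),(770,458),(758,340),(441,372)],18)
P('strip s end z~31',s,S2,[(90,557),(139,590)],31)
P('strip d end z~31',d,D2,[(458,400),(454,444)],31)
E
```

```text
handle s [[511.0, -1.0], [507.0, 24.0], [484.0, 23.0], [489.0, 0.0]]
handle d [[513.0, 0.0], [484.0, -1.0], [479.0, 16.0], [510.0, 18.0]]
bar s [[529.0, -44.0], [520.0, 75.0], [471.0, 75.0]]
bar d [[516.0, 77.0], [466.0, 72.0], [476.0, -51.0]]
red s [[463.0, 169.0], [452.0, 216.0], [461.0, 218.0], [474.0, 172.0]]
red d [[470.0, 168.0], [461.0, 166.0], [449.0, 215.0], [458.0, 217.0]]
board s [[460.0, 149.0], [438.0, 235.0], [674.0, 205.0]]
board d [[646.0, 285.0], [439.0, 230.0], [460.0, 146.0], [668.0, 199.0]]
strip s end z~31 [[645.0, 225.0], [637.0, 255.0]]
strip d end z~31 [[643.0, 223.0], [634.0, 253.0]]
```

Call:
step_arm --targets '[[[0.4,0.8,0,0,0,-0.23,1],[0.4,0.8,0,0,0,-0.23,1],[0.4,0.8,0,0,0,-0.23,1],[0.4,0.8,0,0,0,-0.23,1],[0.4,0.8,0,0,0,-0.23,1]]]'

```text
t: 0.72
ee_pos: [294.5, -392.7, 404.4]
orientation: [-3.12, -0.368, 0.0]
ft_force: [0.7, 0.9, -0.9]
width: 87.2
grasp_force: 0.0
```

Call:
step_arm --targets '[[[0.4,0.8,0,0,0,-0.23,1],[0.4,0.8,0,0,0,-0.23,1],[0.4,0.8,0,0,0,-0.23,1],[0.4,0.8,0,0,0,-0.23,1],[0.4,0.8,0,0,0,-0.23,1]]]'

```text
t: 1.35
ee_pos: [394.5, -192.7, 404.6]
orientation: [-3.132, -0.243, 0.0]
ft_force: [0.4, -1.2, 0.3]
width: 88.1
grasp_force: 0.0
```

Call:
step_arm --targets '[[[0.4,0.8,0,0,0,-0.23,1],[0.4,0.8,0,0,0,-0.23,1],[0.4,0.8,0,0,0,-0.23,1],[0.4,0.8,0,0,0,-0.23,1],[0,0,0,0,0,0,1]]]'

```text
t: 1.98
ee_pos: [474.9, -32.0, 404.5]
orientation: [-3.138, -0.149, -0.0]
ft_force: [-0.3, -0.0, -0.5]
width: 88.0
grasp_force: 0.0
```

```bash
python3 - <<'E'
from h import *
d=snap('wrist','w1')
o=readout.get_obs();print(o['t'],o['ee_pos'],o['orientation'],o['qpos'].round(2))
for p in [(498,13,163),(498,13,93)]: print(proj(d,p))
cv2.imwrite('pics/w1b.png',cv2.resize(d['pixels'][:,:,::-1],(784,588),interpolation=cv2.INTER_CUBIC))
E
```

```text
2.025 [474.24694699 -33.09029447 404.31796173] [ 3.13804630e+00  1.47532012e-01 -1.36367742e-03] [-0.09  0.2   1.95 -0.    0.99  1.38]
[221.57422922 187.48310397]
[235.4221286  168.81217281]
```

View pics/w1b.png

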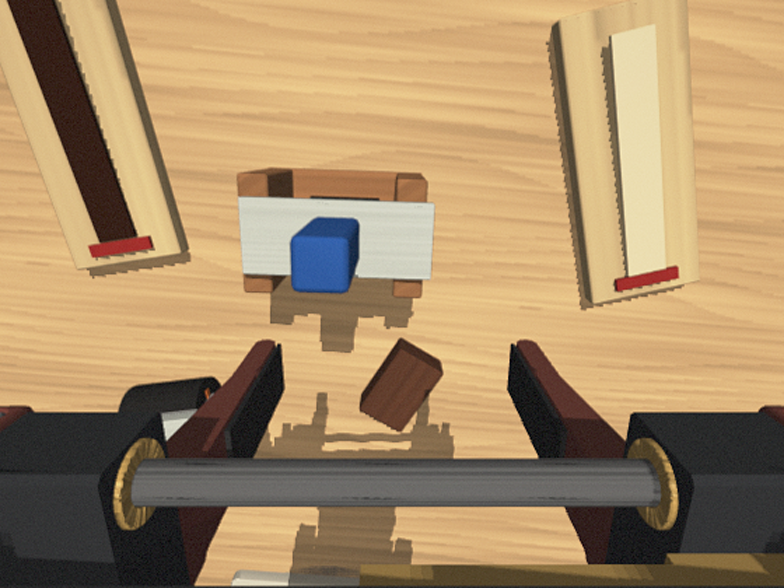

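```bash
python3 - <<'E'
from h import *
d=load('w1')
def P(t,pts,z): print(t,np.round([ray(d,x/1.4,y/1.4,z)[:2] for x,y in pts]).tolist())
P('htop',[(291,249),(351,250),(349,292),(293,291)],163)
P('bar',[(239,197),(435,204),(431,279),(240,275)],93)
P('cheek tops',[(237,174),(427,178),(421,296),(245,292)],85)
P('red',[(89,245),(150,236),(153,248),(92,257)],22)
P('board',[(187,252),(78,268)],18)
E
```

```text
htop [[504.0, 23.0], [506.0, -7.0], [485.0, -7.0], [482.0, 21.0]]
bar [[517.0, 71.0], [525.0, -52.0], [476.0, -55.0], [467.0, 70.0]]
cheek tops [[531.0, 74.0], [540.0, -45.0], [461.0, -50.0], [453.0, 69.0]]
red [[458.0, 214.0], [471.0, 164.0], [461.0, 163.0], [449.0, 212.0]]
board [[459.0, 137.0], [437.0, 227.0]]
```

Handle top is at about (322,268) in the enlarged picture, with the bar square to the fingers within 1–2°. I correct the position, then descend.

Call:
step_arm --targets '[[[0.23,0.45,0,0,0,-0.3,1],[0.23,0.45,0,0,0,0,1],[0,0,-0.4,0,0,0,1],[0,0,-0.4,0,0,0,1],[0,0,0,0,0,0,1]]]'

```text
t: 2.65
ee_pos: [496.1, 9.9, 363.4]
orientation: [3.14, 0.108, -0.006]
ft_force: [-0.4, 0.4, -0.5]
width: 87.8
grasp_force: 0.0
```

```bash
python3 - <<'E'
from h import *
d=snap('wrist','w2')
o=readout.get_obs();print(o['t'],o['ee_pos'],o['orientation'])
g=o['ee_pos'];print(proj(d,(497,11,163)))
cv2.imwrite('pics/w2b.png',cv2.resize(d['pixels'][:,:,::-1],(784,588),interpolation=cv2.INTER_CUBIC))
E
```

```text
2.7 [496.66411702  10.0144308  364.35711574] [ 3.13964831e+00  1.08225926e-01 -2.84342012e-03]
[281.43324039 245.63621723]
```

View pics/w2b.png

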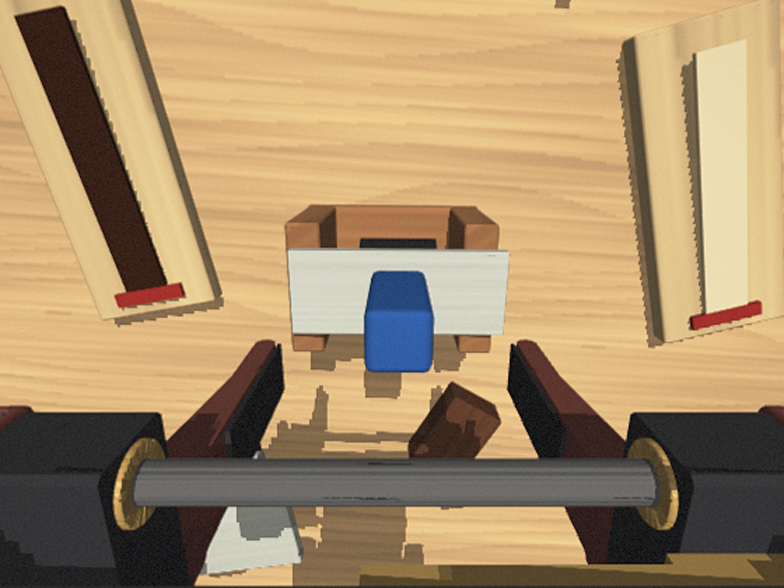

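Handle is centred between the fingers (column 399 against 396). I go down 70 mm and grip.

Call:
step_arm --targets '[[[0,0,-0.5,0,0,0,1],[0,0,-0.5,0,0,0,1],[0,0,-0.4,0,0,0,1],[0,0,0,0,0,0,1],[0,0,0,0,0,0,0]]]'

```text
t: 3.32
ee_pos: [497.6, 10.6, 295.8]
orientation: [3.14, 0.109, 0.002]
ft_force: [0.3, 0.5, 0.2]
width: 81.1
grasp_force: 0.0
```

Call:
step_arm --targets '[[[0,0,0,0,0,0,0],[0,0,0,0,0,0,0],[0,0,0,0,0,0,0],[0,0,0,0,0,0,0],[0,0,0,0,0,0,0]]]'

```text
t: 3.95
ee_pos: [497.2, 10.9, 294.7]
orientation: [3.139, 0.11, 0.0]
ft_force: [0.7, -3.0, -0.4]
width: 31.2
grasp_force: 1.2
```

Call:
step_arm --targets '[[[0,0,0,0,0,0,0],[0,0,0,0,0,0,0],[0,0,0.2,0,0,0,0],[0,0,0.5,0,0,0,0],[0,0,0.5,0,0,0,0]]]'

```text
t: 4.58
ee_pos: [496.7, 11.1, 355.2]
orientation: [-3.139, -0.11, 0.003]
ft_force: [0.5, -0.5, -3.9]
width: 30.0
grasp_force: 30.0
```

Call:
step_arm --targets '[[[0,0,0.5,0,0,0,0],[0,0,0.3,0,0,0,0],[0,0,0,0,0,0,0],[0,0,0,0,0,0,0],[0,0,0,0,0,0,0]]]'

```text
t: 5.2
ee_pos: [496.8, 10.9, 393.7]
orientation: [-3.14, -0.11, 0.003]
ft_force: [-0.1, 0.5, -4.3]
width: 30.1
grasp_force: 30.0
```

```bash
python3 - <<'E'
from h import *
d=snap('wrist','w3');a=snap('side','d3')
o=readout.get_obs();print(o['t'],o['ee_pos'],o['orientation'],o['ft_force'],o['grasp_force'],o['width'])
cv2.imwrite('pics/w3b.png',np.hstack([cv2.resize(d['pixels'][:,:,::-1],(400,300)),cv2.resize(a['pixels'][:,:,::-1][80:320,120:440],(400,300))]))
E
```

```text
5.3 [496.954483    10.93625635 393.88024837] [-3.13957471e+00 -1.10021602e-01  2.48917463e-03] [-0.16355845 -0.3861735  -4.78728016] 29.998987019062042 30.14693509317105
```

View pics/w3b.png

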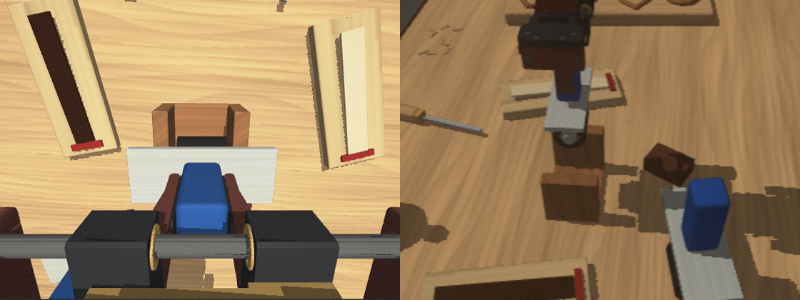

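Call:
step_arm --targets '[[[-0.07,0.6,0,0,0,0.52,0],[-0.07,0.6,0,0,0,0.52,0],[-0.07,0.6,0,0,0,0.52,0],[-0.07,0.6,0,0,0,0.52,0],[-0.07,0.6,0,0,0,0.52,0]]]'

```text
t: 5.92
ee_pos: [479.4, 161.9, 394.3]
orientation: [3.116, 0.396, -0.001]
ft_force: [0.9, 0.1, -3.9]
width: 30.2
grasp_force: 30.0
```

Call:
step_arm --targets '[[[-0.08,0.67,0,0,0,0,0],[0,0,-0.6,0,0,0,0],[0,0,-0.6,0,0,0,0],[0,0,-0.4,0,0,0,0],[0,0,0,0,0,0,0]]]'

```text
t: 6.55
ee_pos: [475.1, 194.2, 313.0]
orientation: [3.116, 0.394, -0.006]
ft_force: [-0.2, -0.6, -3.6]
width: 29.7
grasp_force: 30.0
```

```bash
python3 - <<'E'
from h import *
d=snap('wrist','w4');a=snap('scene','s4')
o=readout.get_obs();print(o['t'],o['ee_pos'],o['orientation'],o['ft_force'])
cv2.imwrite('pics/w4b.png',np.hstack([cv2.resize(d['pixels'][:,:,::-1],(400,300)),cv2.resize(a['pixels'][:,:,::-1][180:420,200:520],(400,300))]))
E
```

```text
6.65 [475.91148244 194.51824048 314.87908761] [-3.11677386e+00 -3.94095410e-01  5.45288108e-05] [-0.77984169 -0.96912254 -3.90824586]
```

View pics/w4b.png

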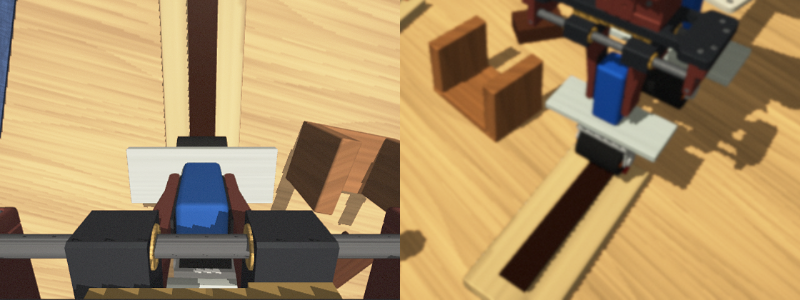

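Drum is centred on the strip and parallel (drum centre col 202, strip 203 in the left half). Lower to contact.

Call:
step_arm --targets '[[[0,0,-0.1,0,0,0,0],[0,0,-0.1,0,0,0,0],[0,0,-0.06,0,0,0,0],[0,0,0,0,0,0,0],[0,0,0,0,0,0,0]]]'

```text
t: 7.28
ee_pos: [475.7, 194.4, 301.8]
orientation: [-3.117, -0.394, -0.0]
ft_force: [0.4, 0.0, -4.5]
width: 29.7
grasp_force: 30.0
```

Call:
step_arm --targets '[[[0,0,-0.06,0,0,0,0],[0,0,-0.04,0,0,0,0],[0,0,-0.04,0,0,0,0],[0,0,0,0,0,0,0],[0,0,0,0,0,0,0]]]'

```text
t: 7.9
ee_pos: [475.9, 194.5, 295.1]
orientation: [-3.117, -0.394, -0.002]
ft_force: [0.7, -0.3, 4.2]
width: 30.1
grasp_force: 30.0
```

Call:
step_arm --targets '[[[0,0,-0.04,0,0,0,0],[0,0,0,0,0,0,0],[0,0,0,0,0,0,0],[0,0,0,0,0,0,0],[0,0,0,0,0,0,0]]]'

```text
t: 8.52
ee_pos: [475.8, 194.5, 292.9]
orientation: [-3.117, -0.394, -0.001]
ft_force: [0.1, -0.6, 6.4]
width: 29.9
grasp_force: 30.0
```

Call:
step_arm --targets '[[[0.15,0.04,0,0,0,0,0],[0.15,0.04,0,0,0,0,0],[0.15,0.04,0,0,0,0,0],[0.15,0.04,0,0,0,0,0],[0.15,0.04,0,0,0,0,0]]]'

```text
t: 9.15
ee_pos: [513.5, 204.4, 292.9]
orientation: [3.116, 0.394, 0.0]
ft_force: [-0.6, -2.9, 6.6]
width: 30.0
grasp_force: 30.0
```

Call:
step_arm --targets '[[[0.15,0.04,0,0,0,0,0],[0.15,0.04,0,0,0,0,0],[0.15,0.04,0,0,0,0,0],[0.15,0.04,0,0,0,0,0],[0.15,0.04,0,0,0,0,0]]]'

```text
t: 9.78
ee_pos: [551.1, 214.2, 293.0]
orientation: [3.116, 0.394, 0.001]
ft_force: [0.4, -2.4, 5.8]
width: 29.8
grasp_force: 30.0
```

Call:
step_arm --targets '[[[0.15,0.04,0,0,0,0,0],[0.15,0.04,0,0,0,0,0],[0.15,0.04,0,0,0,0,0],[0.15,0.04,0,0,0,0,0],[0.15,0.04,0,0,0,0,0]]]'

```text
t: 10.4
ee_pos: [588.6, 224.0, 292.8]
orientation: [3.116, 0.395, 0.001]
ft_force: [0.3, -3.2, 6.0]
width: 29.8
grasp_force: 30.0
```

Call:
step_arm --targets '[[[0.15,0.04,0,0,0,0,0],[0.15,0.04,0,0,0,0,0],[0.15,0.04,0,0,0,0,0],[0.15,0.04,0,0,0,0,0],[0.15,0.04,0,0,0,0,0]]]'

```text
t: 11.02
ee_pos: [626.2, 233.9, 292.9]
orientation: [3.115, 0.395, 0.001]
ft_force: [0.3, -5.3, 4.7]
width: 30.1
grasp_force: 30.0
```

Call:
step_arm --targets '[[[0.13,0.035,0,0,0,0,0],[0,0,0,0,0,0,0],[0,0,0,0,0,0,0],[0,0,0,0,0,0,0],[0,0,0,0,0,0,0]]]'

```text
t: 11.65
ee_pos: [632.6, 235.5, 292.9]
orientation: [3.115, 0.394, 0.002]
ft_force: [1.3, -3.3, 5.5]
width: 29.8
grasp_force: 30.0
```

```bash
python3 - <<'E'
from h import *
d=snap('wrist','w5');a=snap('side','d5')
o=readout.get_obs();print(o['t'],o['ee_pos'],o['orientation'],o['ft_force'])
cv2.imwrite('pics/w5b.png',np.hstack([cv2.resize(d['pixels'][:,:,::-1],(400,300)),cv2.resize(a['pixels'][:,:,::-1][220:370,100:300],(400,300))]))
E
```

```text
11.75 [632.56928895 235.54988053 292.95392604] [3.11539577e+00 3.94499172e-01 1.80321658e-03] [ 1.82311921 -3.97530463  5.55900458]
```

View pics/w5b.png

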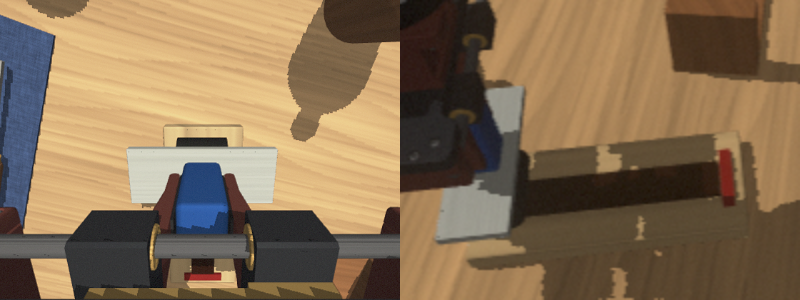

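Call:
step_arm --targets '[[[0,0,0.3,0,0,0,0],[0,0,0.6,0,0,0,0],[0,0,0.6,0,0,0,0],[0,0,0.54,0,0,0,0],[0,0,0,0,0,0,0]]]'

```text
t: 12.38
ee_pos: [632.3, 236.6, 396.6]
orientation: [-3.116, -0.394, -0.005]
ft_force: [0.0, -0.7, -5.0]
width: 29.7
grasp_force: 30.0
```

Call:
step_arm --targets '[[[-0.45,-0.75,0,0,0,-0.43,0],[-0.45,-0.75,0,0,0,-0.43,0],[-0.45,-0.75,0,0,0,-0.43,0],[-0.45,-0.75,0,0,0,-0.43,0],[-0.45,-0.75,0,0,0,-0.43,0]]]'

```text
t: 13.0
ee_pos: [518.0, 47.7, 393.0]
orientation: [-3.137, -0.158, 0.005]
ft_force: [0.3, 0.1, -4.3]
width: 30.3
grasp_force: 30.0
```

Call:
step_arm --targets '[[[-0.45,-0.755,0,0,0,-0.45,0],[0,0,0,0,0,0,0],[0,0,0,0,0,0,0],[0,0,0,0,0,0,0],[0,0,0,0,0,0,0]]]'

```text
t: 13.62
ee_pos: [497.5, 11.6, 394.4]
orientation: [-3.139, -0.112, 0.0]
ft_force: [0.1, 0.0, -3.7]
width: 29.9
grasp_force: 30.0
```

```bash
python3 - <<'E'
from h import *
d=snap('wrist','w6');a=snap('side','d6');s=snap('scene','s6')
o=readout.get_obs();print(o['t'],o['ee_pos'],o['orientation'],o['ft_force'])
r=lambda i,w,h:cv2.resize(i[:,:,::-1],(w,h))
cv2.imwrite('pics/w6b.png',np.vstack([np.hstack([r(d['pixels'],400,300),r(a['pixels'][80:320,120:440],400,300)]),np.hstack([r(a['pixels'][270:360,125:285],400,300),r(s['pixels'][286:418,240:416],400,300)])]))
E
```

```text
13.775 [497.29709391  11.36790678 394.56395995] [-3.13958177e+00 -1.11309486e-01  1.49705303e-04] [ 0.46555483  0.0451516  -3.64896212]
```

View pics/w6b.png

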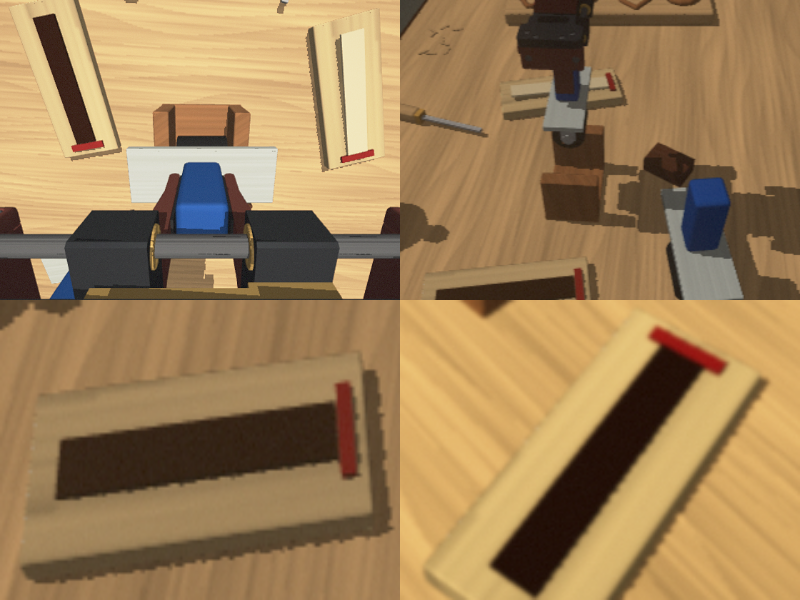

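The strip lies flat with no shadow gap at its free end, and the view over the rest matches the one after lifting. Lower the roller into the rest.

Call:
step_arm --targets '[[[0,0,-0.5,0,0,0,0],[0,0,-0.5,0,0,0,0],[0,0,-0.5,0,0,0,0],[0,0,-0.4,0,0,0,0],[0,0,0,0,0,0,0]]]'

```text
t: 14.4
ee_pos: [496.7, 11.1, 298.5]
orientation: [-3.14, -0.11, 0.005]
ft_force: [0.1, -0.2, -4.0]
width: 29.9
grasp_force: 30.0
```

Call:
step_arm --targets '[[[0,0,-0.06,0,0,0,0],[0,0,-0.04,0,0,0,0],[0,0,0,0,0,0,0],[0,0,0,0,0,0,0],[0,0,0,0,0,0,0]]]'

```text
t: 15.02
ee_pos: [497.2, 10.9, 294.9]
orientation: [-3.14, -0.11, -0.001]
ft_force: [1.0, 0.7, -3.9]
width: 30.1
grasp_force: 30.0
```

Call:
step_arm --targets '[[[0,0,-0.02,0,0,0,0],[0,0,0,0,0,0,0],[0,0,0,0,0,0,1],[0,0,0,0,0,0,1],[0,0,0,0,0,0,1]]]'

```text
t: 15.65
ee_pos: [497.2, 10.9, 293.7]
orientation: [3.14, 0.11, 0.0]
ft_force: [0.3, 0.4, 0.3]
width: 56.4
grasp_force: 0.0
```

Call:
step_arm --targets '[[[0,0,0,0,0,0,1],[0,0,0,0,0,0,1],[0,0,0,0,0,0,1],[0,0,0.3,0,0,0,1],[0,0,0.6,0,0,0,1]]]'

```text
t: 16.27
ee_pos: [496.8, 10.9, 339.1]
orientation: [-3.14, -0.11, 0.003]
ft_force: [-0.0, 0.5, 0.8]
width: 87.5
grasp_force: 0.0
```

Call:
step_arm --targets '[[[0,0,0.6,0,0,0,1],[0,0,0.6,0,0,0,1],[-0.3,-0.4,0.2,0,0,0,1],[-0.3,-0.8,0,0,0,0,1],[-0.3,-0.8,0,0,0,0,1]]]'

```text
t: 16.9
ee_pos: [451.6, -89.8, 410.0]
orientation: [3.139, 0.112, 0.003]
ft_force: [0.8, -0.7, 0.0]
width: 87.3
grasp_force: 0.0
```

Call:
step_arm --targets '[[[0,-0.8,0,0,0,0,1],[0,-0.8,0,0,0,0,1],[0,0,0,0,0,0,1],[0,0,0,0,0,0,1],[0,0,0,0,0,0,1]]]'

```text
t: 17.52
ee_pos: [452.1, -168.2, 408.9]
orientation: [-3.139, -0.112, -0.0]
ft_force: [0.3, 0.2, -0.1]
width: 88.0
grasp_force: 0.0
```

```bash
python3 - <<'E'
from h import *
a=snap('side','d7');s=snap('scene','s7')
o=readout.get_obs();print(o['t'],o['ee_pos'],o['ft_force'])
r=lambda i,w,h:cv2.resize(i[:,:,::-1],(w,h))
cv2.imwrite('pics/w7b.png',np.hstack([r(s['pixels'][170:290,210:370],400,300),r(a['pixels'][155:275,190:350],400,300)]))
E
```

```text
17.625 [ 452.16878456 -168.21078977  408.77238761] [ 0.10644106  0.14796275 -0.39963924]
```

View pics/w7b.png

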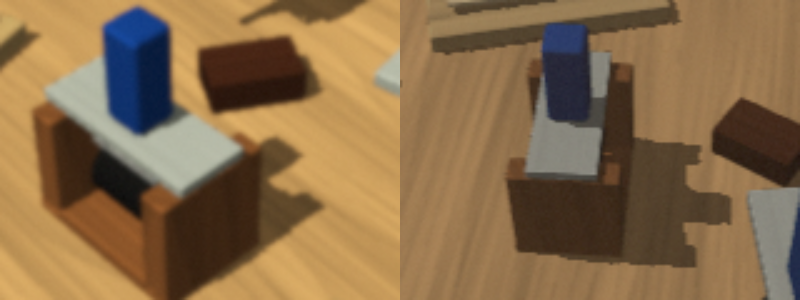

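The roller hangs in its rest as at the start, upright with its crossbar on both cheeks (handle top at about (137,20) in the left crop), and the gripper is clear.

```bash
python3 -c "
from workcell import ctrl
print(ctrl.close_job())"
```

```text
the job is handed in; nothing more can be done
None
```

I rolled the dark strip flat from the red stop to its free end at about 10 N, hung the roller back upright in its rest, released it, and handed the job in at about 17.6 s; no verdict was returned.

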